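# Check the brake lever and thumb throttle of a repaired e-scooter handlebar

## Robot

A 6-joint arm with a two-finger parallel gripper is mounted at the origin on a cart in front of the work surface, level with it; the furniture and walls round the work are solid. World frame = base frame: x ahead of the robot, y to its left, z up, the work surface at z = 0. Lengths are in m, angles in rad, forces in N, time in s.
With the tool pointing down it reaches from about 0.375 to 0.825 m from the base axis. Payload 5.5 kg.
Tool frame: the origin (TCP) lies between the finger pads; the fingertips stand r.nose_length ahead of it and the grasp point (between the pads) lies 11 mm behind it (r.nose_length is the distance from the TCP to the fingertips, in m); z points along the fingers, y is the line along which they close (so a half turn about z gives the same grasp; the last joint's range is limited). The gripper opens to 85 mm and grips with 20 to 120 N. Pads are 22 mm wide; open, the fingers measure 114 mm over their backs; the gripper's body (76 mm by 85 mm) begins 54 mm behind the grasp point. The pads swing forward as they close: fully open they stand 13 mm farther back than shut.
Start: joints at [-1.347, 0.314, -0.047, 1.21, 0, 1.571], TCP at [0.133, -0.585, 0.239] pointing down, gripper open.
Joint ranges: [-2.67, 2.67], [-0.69, 1.73], [-1.03, 1.25], [-2.08, 2.16], [-1.42, 1.45], [-3.14, 3.14]. Speed limits (rad/s): [2.39, 2.39, 3.01, 3.14, 3.14, 3.14].

## Interface

Orientations are given as a rotation vector (axis times angle).
In Python, from bench import r gives the robot as it stands.
- The arm moves only by the shell command python3 -m jog 'ROWS' [FORCE]. ROWS is JSON, a list of rows, each an object with "linear": the shift along the tool's x, y, z in cm, a list of three; "twist": the turn about the tool's z in degrees; "grip": the finger opening in cm, from 0 to 8.54. A call has 1 to 20 rows; each row shifts and turns the commanded pose from where the row before left it, along the tool's axes as they then stand; what a row does not reach is not made up. A row lasts 1/10 s, in which the tool goes at most 50 mm and 8.59 degrees, less where a joint would pass 70% of its speed; a pose out of reach is approached as far as the arm can. A call with a gripper value outside its range is refused whole. The fingers move at their own pace and stop on an object; FORCE is the grip in N (left out, the last holds). Time passes only in rows, so rows that do not move let the fingers close. It gives the time, the measured TCP pose, the force, the opening and the grip force at its end, in the units of the state.
- r.read_state(): the state, without advancing time (a new reading comes with each control period).
- r.camera(name): name is "scene" or "top" or "wrist"; returns a dict with "frame" (420x560x3 uint8, red, green, blue), "z_map" (420x560 float32, m along the optical axis (not along the pixel's ray), 0 where there is no reading), "fx", "fy", "cx", "cy" (pixels), "extrinsics" (4x4, takes a point from world to camera coordinates). Camera axes: x right, y down, z forward; pixel columns grow to the right and rows downward; lengths in m; the calibration is good to about 2 mm. A picture is of the moment at which its call begins.
- r.close_job(): hands the job in; it is judged then, once.
The state is a dict: "time": time; "joint_pos": joint angles; "dq": joint speeds; "joint_torque": joint torques, N m; "position": TCP position; "ee_rot": TCP orientation; "wrist_force": force on the tool from outside, world axes, zero at the start; "torque": the same for the moment, N m; "gripper_width": finger opening in m; "gripper_force": force on a finger pad.
Only numpy, scipy, OpenCV 4.12 (cv2) and the standard library are available. Lean on these libraries where they do the work, as an engineer would, in place of code of your own. Each camera call takes 0.05 s, during which the arm holds its last target. There are 200 camera calls.

## Task

An e-scooter handlebar with newly fitted controls stands on the bench for its check. With the outside of the closed fingers press the brake lever in until it stops (it must stop short of the rubber grip), hold it there for two seconds without forcing it, and ease it back out with the fingers so that it does not snap; only then press the thumb throttle's paddle down to its stop with a fingertip, hold it for a second, and ease it back up the same way. Nothing is gripped or lifted, and the loose things on the bench stay where they are.

Things in the scene. Friction and masses are not known exactly. Their poses are not given: they have to be found in the camera images.
- handlebar: E-scooter handlebar, 424 mm long, fixed by its stem in a suction-base stand (base 132 mm across). Origin on the bench under the bar's middle; y along the bar, z up, the scooter's front is -x (roughly towards the robot). Bare bar 22 mm thick. Brake lever on the -y half, in front (-x) of its grip; thumb throttle on the +y half, its paddle stands out behind (+x). The stand does not move.
- bar_middle (a point): Middle of the bar's axis, 130 mm above the bench. Round it the stem clamp and a round display, 54 mm across, its top 30 mm higher; the bell, 57 mm to -y, is as high. The brake lever's clamp, 74 to 94 mm to -y, is up to 16 mm higher than this point. Rubber grips, 31 to 36 mm thick, lie from 106 to 213 mm either side.
- brake_lever (a joint): Brake lever, rad: 0 at rest (out), 0.30 at its stop (buffered: 8 N more per mm), where the ball at its end is still about 12 mm clear of the grip. Upright hinge at (-46, -82, 130) mm in the handlebar's frame; pressing the blade towards the handlebar's +x increases it. Return spring: at the finger place about 3.5 N to start, 8 N at the stop; let go at the stop, it snaps out.
- blade_tip (a point): Middle of the 16 mm ball at the end of the brake lever's aluminium blade, 113 mm from the hinge, 130 mm above the bench. The blade is a bent bar, level, 8.5 mm thick and 14 mm high (123 to 137 mm above the bench), between the hinge and this ball.
- finger_place (a point): Point on the blade's outer (-x) face, at mid-height, where the fingers press: 85 mm from the hinge; at rest at (-80, -160, 130) mm in the handlebar's frame. To the stop it travels about 25 mm, nearly straight towards the handlebar's +x (and 7 mm towards -y). The space in front of it is free.
- left_grip: Rubber grip behind the brake lever, 31 to 36 mm thick; its front face is about 55 mm behind the blade at rest. Origin and axes as the handlebar's.
- thumb_throttle (a joint): Thumb throttle, rad: 0 at rest (paddle raised, 0.32 rad above level), 0.65 at its stop (buffered: 8 N more per mm at the thumb place). Its hinge is the bar's axis; pressing the paddle down increases it. Return spring: at the thumb place about 2 N to start, 4 N at the stop; let go, it snaps up.
- thumb_place (a point): Point to press on the upper face of the throttle's grey plastic paddle (22 mm wide, 7 mm thick, reaching 60 mm behind the bar's axis), mid-width, 50 mm from the bar's axis; at rest at (46, 90.5, 150) mm in the handlebar's frame. To the stop it sinks about 32 mm. The throttle's housing ends 18 mm from the bar's axis, so a fingertip fits down behind it.
- side_cutters: Side cutters, red handles, 121 mm long, lying under the left grip. Loose; leave alone. Origin at the middle of its underside.
- driver_blue: Precision screwdriver, 170 mm, lying under the right grip. Loose; leave alone. Origin at the middle of its underside.
- wick_reel: Flat reel of braid, 78 mm, lying under the brake lever. Loose; leave alone. Origin at the middle of its underside.
- esd_clip: Black crocodile clip, 57 mm, lying in front of the stand. Loose; leave alone. Origin at the middle of its underside.
- multimeter: Hand multimeter, 152x78x43 mm, at the left of the bench. Loose; leave alone. Origin at the middle of its underside.
- kapton_roll: Roll of amber tape, 64 mm, at the right of the bench. Loose; leave alone. Origin at the middle of its underside.
- flux_cleaner: Pink pump bottle, 94 mm high, behind at the right. Loose; leave alone. Origin at the middle of its underside.
- tip_box: Small dark box, 62x40x18 mm, at the right of the bench. Loose; leave alone. Origin at the middle of its underside.

How it is judged:
On the way, in this order (a step that is already met when the one before it is completed fails the run):
1. the fingers hold the brake lever at its stop for a second (value of joint brake_lever above 0.275 rad and contact force between the fingers and brake_lever above 3 N and value of joint thumb_throttle below 0.06 rad), for 1 s.
2. the brake lever is back out (value of joint brake_lever below 0.03 rad), for 0.1 s.
3. the fingers hold the throttle paddle at its stop for half a second, the brake lever out (value of joint thumb_throttle above 0.6 rad and contact force between the fingers and thumb_throttle above 1 N and value of joint brake_lever below 0.03 rad), for 0.5 s.
4. the throttle paddle is back up (value of joint thumb_throttle below 0.05 rad), for 0.1 s.
At the end, for the whole second after the job is handed in: The brake lever was held at its stop for 1 s and eased out, then the throttle paddle was held at its stop for 0.5 s and eased up; both are back at rest (lever within 0.03 rad, throttle within 0.05 rad) and no loose thing has moved more than 20 mm (value of joint brake_lever below 0.03 rad and value of joint thumb_throttle below 0.05 rad and linear speed of each of side_cutters, driver_blue, wick_reel, esd_clip, multimeter, kapton_roll, flux_cleaner, tip_box below 0.02 m/s and distance of each of side_cutters, driver_blue, wick_reel, esd_clip, multimeter, kapton_roll, flux_cleaner, tip_box from where it was at the start of the episode below 0.02 m); the robot touches nothing.
It fails at once if a lever snaps back (brake faster than 4 rad/s, throttle faster than 7 rad/s) (velocity of joint brake_lever below -4 rad/s or velocity of joint thumb_throttle below -7 rad/s).
It fails at once if a lever is forced (over 40 N on the brake lever, 30 N on the throttle paddle) (contact force between the fingers and brake_lever above 40 N or contact force between the fingers and thumb_throttle above 30 N).
It fails at once if the fingers take hold of the grip behind the lever (contact force between the fingers and left_grip above 3 N).
It fails at once if the throttle is worked while the brake lever is pressed (value of joint brake_lever above 0.1 rad and value of joint thumb_throttle above 0.15 rad).
It fails at once if a loose thing is picked up or shoved more than 20 mm (distance of any of side_cutters, driver_blue, wick_reel, esd_clip, multimeter, kapton_roll, flux_cleaner, tip_box from where it was at the start of the episode above 0.02 m).
It also fails if it takes over 67 s, if anything falls off the work surface, if the arm or the gripper's body presses on something with over 40 N, if the wrist force passes 120 N, or if a joint passes its speed limit or range.

## Working session

There is one attempt and no reset: what is moved stays moved. The work goes in short steps, Python scripts to look and compute and a shell command to move; the robot and the scene stay as the last step left them, time stands still between calls to the robot, and variables do not carry over. Pictures are saved under pics/ and viewed, at most 10 in all, crops included, and the job is handed in when it is done.

```bash
mkdir -p pics; ls
python3 - <<'E'
from bench import r
import numpy as np,cv2
s=r.read_state();print({k:np.round(v,3) for k,v in s.items()},r.nose_length)
for n in("top","scene"):
    c=r.camera(n);cv2.imwrite(f"pics/{n}0.png",c["frame"][:,:,::-1]);np.savez(f"{n}0.npz",**c)
    print(n,c["fx"],c["cx"],c["cy"],np.round(c["extrinsics"],3).tolist())
E
```

```text
pics
{'time': np.float64(0.0), 'joint_pos': array([-1.347,  0.314, -0.048,  1.21 , -0.   ,  1.571]), 'dq': array([ 0.003,  0.001,  0.   , -0.001, -0.   ,  0.001]), 'joint_torque': array([-0.0000e+00, -5.3959e+01,  3.3975e+01,  1.9000e-02, -0.0000e+00,
       -0.0000e+00]), 'position': array([ 0.133, -0.585,  0.238]), 'ee_rot': array([-3.12 , -0.351,  0.   ]), 'wrist_force': array([-0.654,  0.592, -1.189]), 'torque': array([ 0.013,  0.052, -0.027]), 'gripper_force': np.float64(0.0), 'gripper_width': np.float64(0.085)} 0.008
top 410.1005613199656 276.4201711647645 214.33830843318205 [[0.005, -1.0, 0.017, -0.189], [-0.981, -0.008, -0.192, 0.544], [0.192, -0.016, -0.981, 1.064], [0.0, 0.0, 0.0, 1.0]]
scene 393.49233471308537 280.23599197955417 205.1200031301203 [[0.462, -0.887, -0.016, -0.417], [-0.47, -0.229, -0.853, 0.322], [0.753, 0.401, -0.522, 0.739], [0.0, 0.0, 0.0, 1.0]]
```

View pics/top0.png

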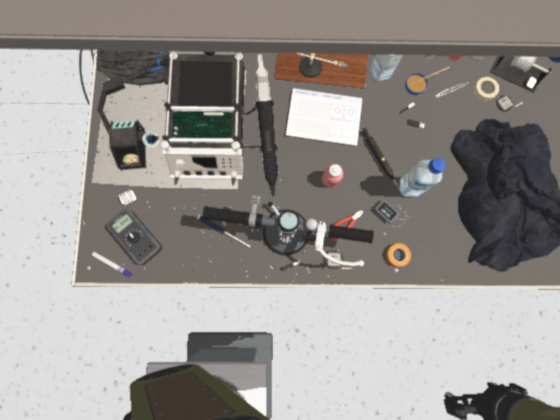

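View pics/scene0.png

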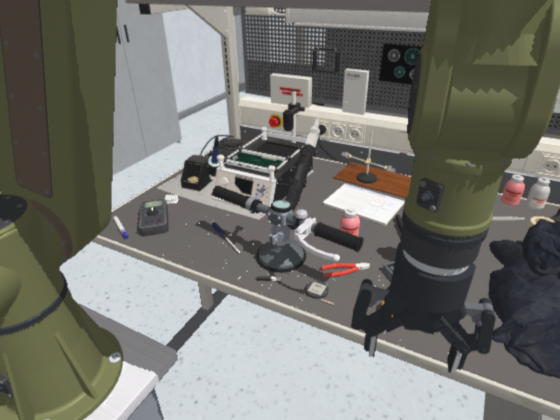

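The top view shows the bar from (205,214) on the +y side to (372,237), with the display at (288,222). The brake lever runs from (318,228) to its ball at (361,264), and the throttle is near (256,208). A tall black tool stands at (265,60)–(272,190). Next I'll fit the pose from depth.

```bash
cat > h.py <<'E'
import numpy as np,cv2
def cloud(c):
    z=c["z_map"];v,u=np.indices(z.shape)
    p=np.stack([(u-c["cx"])*z/c["fx"],(v-c["cy"])*z/c["fy"],z],-1)
    E=c["extrinsics"];return (p-E[:3,3])@E[:3,:3]
E
python3 - <<'E'
from h import *
c=dict(np.load("top0.npz"));P=cloud(c);f=c["frame"].astype(int)
u=np.indices(P.shape[:2])[1];v=np.indices(P.shape[:2])[0]
roi=(u>195)&(u<385)&(v>195)&(v<275)&(c["z_map"]>0)
m=roi&(P[...,2]>.135)&(P[...,2]<.156)&(f.max(-1)<60)&((u<245)|(u>325))
g=P[m];print(len(g))
vx,vy,x0,y0=cv2.fitLine(g[:,:2].astype(np.float32),cv2.DIST_HUBER,0,.001,.001).ravel()
d=np.array([vx,vy]);d*=np.sign(d[1]);o=np.array([x0,y0]);t=(g[:,:2]-o)@d
print("ends",o+d*t.min(),o+d*t.max(),np.ptp(t)); mid=o+d*(t.min()+t.max())/2
print("mid",mid,"ydir",d,"yaw",np.degrees(np.arctan2(-d[0],d[1])))
R=np.array([[d[1],d[0]],[-d[0],d[1]]]) # columns x,y axes
for n,q in dict(hinge=(-.046,-.082),fp=(-.080,-.160),thumb=(.046,.0905)).items(): print(n,mid+R@np.array(q))
L=(P-np.r_[mid,0]); l=L[...,:2]@R
# check features in bar frame
for n,b in dict(lever=(-.13,-.04,-.21,-.1),paddle=(.03,.065,.075,.105),disp=(-.03,.03,-.03,.03),near=(.0,.16,.03,.15)).items():
    k=roi*0+((l[...,0]>b[0])&(l[...,0]<b[1])&(l[...,1]>b[2])&(l[...,1]<b[3])&(P[...,2]>.1))>0
    q=np.c_[l[k],P[k][:,2]]; print(n,len(q),q.min(0).round(3),q.max(0).round(3),np.median(q,0).round(3))
k=(l[...,0]>.0)&(l[...,0]<.3)&(l[...,1]>0)&(l[...,1]<.2)&(P[...,2]>.165)
q=np.c_[l[k],P[k][:,2]];print("tall",len(q),q[::max(1,len(q)//12)].round(3))
im=c["frame"][180:290,190:390,::-1];cv2.imwrite("pics/crop.png",cv2.resize(im,None,fx=4,fy=4,interpolation=2))
E
```

```text
924
ends [ 0.47300836 -0.42101256] [ 0.53188887 -0.0007193 ] 0.42439762192101194
mid [ 0.50244862 -0.21086593] ydir [0.13873902 0.99032897] yaw -7.974886
hinge [ 0.44551688 -0.28569091]
fp [ 0.40102406 -0.35821945]
thumb [ 0.56055963 -0.12762316]
lever 169 [-0.078 -0.2    0.127] [-0.056 -0.1    0.142] [-0.071 -0.152  0.137]
paddle 88 [0.031 0.079 0.14 ] [0.059 0.1   0.156] [0.046 0.09  0.15 ]
disp 471 [-0.026 -0.03   0.118] [0.03  0.03  0.167] [ 0.    -0.001  0.158]
near 413 [0.   0.03 0.1 ] [0.16  0.15  0.156] [0.011 0.089 0.145]
tall 7338 [[0.244 0.2   0.597]
 [0.259 0.069 0.596]
 [0.237 0.149 0.597]
 [0.248 0.025 0.599]
 [0.227 0.106 0.598]
 [0.207 0.192 0.596]
 [0.216 0.075 0.598]
 [0.194 0.161 0.598]
 [0.206 0.049 0.596]
 [0.183 0.14  0.597]
 [0.199 0.025 0.591]
 [0.19  0.09  0.576]
 [0.252 0.084 0.167]]
```

View pics/crop.png

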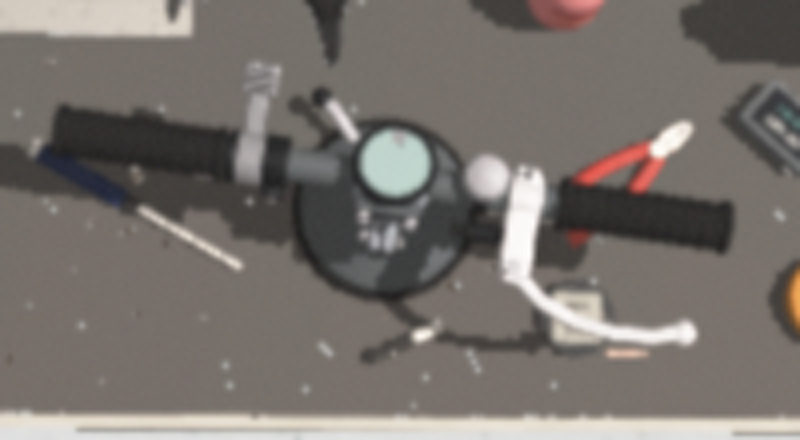

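The fit is consistent with the given geometry: the paddle's median is at local (46,90,150) and the blade sits at local x≈-75 to -80. I'll square the tool to the world axes, close the fingers and go in front of the lever.

```bash
python3 -m jog '[{"linear":[0,0,0],"twist":6.4,"grip":0},{"linear":[0,0,0],"twist":6.4,"grip":0},{"linear":[2.5,-2.5,0],"twist":0,"grip":0},{"linear":[2.5,-2.5,0],"twist":0,"grip":0},{"linear":[2.5,-2.5,0],"twist":0,"grip":0},{"linear":[2.5,-2.5,0],"twist":0,"grip":0},{"linear":[2.5,-2.5,0],"twist":0,"grip":0},{"linear":[2.5,-2.5,0],"twist":0,"grip":0},{"linear":[2.5,-2.5,0],"twist":0,"grip":0},{"linear":[2.5,-2.5,0],"twist":0,"grip":0},{"linear":[2.3,-2.7,0],"twist":0,"grip":0},{"linear":[0,0,0],"twist":0,"grip":0},{"linear":[0,0,0],"twist":0,"grip":0},{"linear":[0,0,0],"twist":0,"grip":0}]' 40
```

```text
time: 1.5
position: [0.3555, -0.3584, 0.2391]
ee_rot: [3.142, -0.0, -0.001]
wrist_force: [0.5, 0.2, -0.1]
gripper_width: -0.0002
gripper_force: 0.0
```

```bash
python3 -m jog '[{"linear":[0,0,2],"twist":0,"grip":0},{"linear":[0,0,2],"twist":0,"grip":0},{"linear":[0,0,2],"twist":0,"grip":0},{"linear":[0,0,2],"twist":0,"grip":0},{"linear":[0,0,2],"twist":0,"grip":0},{"linear":[0,0,2],"twist":0,"grip":0},{"linear":[0,0,0],"twist":0,"grip":0},{"linear":[0,0,0],"twist":0,"grip":0}]'
python3 - <<'E'
from bench import r
from h import *
c=r.camera("wrist");a=r.camera("scene")
cv2.imwrite("pics/w1.png",np.hstack([c["frame"],a["frame"]])[:,:,::-1][:, :, :].copy())
im=cv2.imread("pics/w1.png");cv2.imwrite("pics/w1.png",cv2.resize(im,(800,300),interpolation=cv2.INTER_AREA))
E
```

```text
time: 2.3
position: [0.3553, -0.3585, 0.1194]
ee_rot: [-3.141, 0.002, 0.001]
wrist_force: [-0.3, -0.5, 1.0]
gripper_width: 0.0004
gripper_force: 0.0
```

View pics/w1.png

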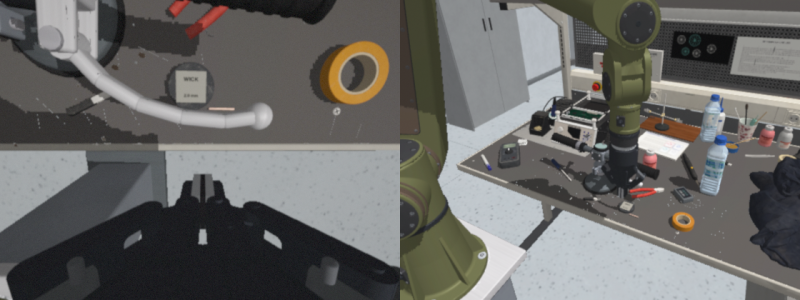

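The wrist view has the closed fingers at (203,180), clear in front of the blade; the ball is at (262,117). I'll advance to contact.

```bash
python3 -m jog '[{"linear":[1,0,0],"twist":0,"grip":0},{"linear":[1,0,0],"twist":0,"grip":0},{"linear":[0.5,0,0],"twist":0,"grip":0},{"linear":[0.5,0,0],"twist":0,"grip":0},{"linear":[0.5,0,0],"twist":0,"grip":0},{"linear":[0.3,0,0],"twist":0,"grip":0},{"linear":[0.3,0,0],"twist":0,"grip":0},{"linear":[0,0,0],"twist":0,"grip":0},{"linear":[0,0,0],"twist":0,"grip":0}]'
```

```text
time: 3.3
position: [0.3954, -0.3588, 0.1192]
ee_rot: [3.14, -0.001, -0.006]
wrist_force: [-6.5, -3.6, 1.6]
gripper_width: -0.0001
gripper_force: 3.0
```

```bash
python3 -m jog '[{"linear":[0.3,0.08,0],"twist":0,"grip":0},{"linear":[0.3,0.08,0],"twist":0,"grip":0},{"linear":[0.3,0.1,0],"twist":0,"grip":0},{"linear":[0.3,0.1,0],"twist":0,"grip":0},{"linear":[0.3,0.1,0],"twist":0,"grip":0},{"linear":[0,0,0],"twist":0,"grip":0},{"linear":[0,0,0],"twist":0,"grip":0}]'
```

```text
time: 4.0
position: [0.409, -0.3646, 0.1191]
ee_rot: [3.137, -0.003, -0.011]
wrist_force: [-10.1, -7.8, 3.0]
gripper_width: -0.0
gripper_force: 5.8
```

```bash
cat > lev.py <<'E'
from bench import r
from h import *
import sys
c=r.camera("wrist");P=cloud(c);f=c["frame"].astype(int)
s=r.read_state();print(s["position"].round(4),s["wrist_force"].round(1),s["torque"].round(2))
mid=np.array([.50245,-.21087]);d=np.array([.13874,.99033]);R=np.array([[d[1],d[0]],[-d[0],d[1]]])
l=(P[...,:2]-mid)@R
k=(P[...,2]>.115)&(P[...,2]<.15)&(l[...,0]<-.03)&(l[...,1]<-.085)&(l[...,1]>-.23)&(f.min(-1)>90)&(l[...,0]>-.12)
q=l[k]
for y in np.arange(-.205,-.09,.01):
    a=q[abs(q[:,1]-y)<.003]
    if len(a)>2: print(round(y,3),a[:,0].min().round(4),a[:,0].max().round(4))
t=s["position"][:2];print("tool local",((t-mid)@R).round(4))
cv2.imwrite(f"pics/{sys.argv[1]}.png",c["frame"][:,:,::-1])
E
python3 lev.py w2
```

```text
[ 0.4089 -0.3646  0.1191] [-10.5  -7.5   3. ] [-1.44  2.15 -0.03]
-0.195 -0.0501 -0.0344
-0.185 -0.0521 -0.0371
-0.175 -0.0634 -0.046
-0.165 -0.0822 -0.0495
-0.155 -0.0661 -0.0526
-0.145 -0.063 -0.0544
-0.135 -0.064 -0.0552
-0.125 -0.0641 -0.0555
-0.115 -0.0626 -0.0535
-0.105 -0.0607 -0.0511
-0.095 -0.0577 -0.0452
tool local [-0.0713 -0.1652]
```

View pics/w2.png

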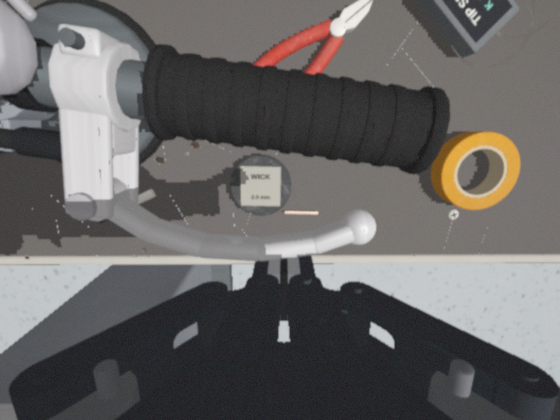

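The fingers meet the blade at about (285,250), local y≈-165, with the ball at (362,228), clear of the grip. The lever is at about 0.24–0.25 rad, so I'll go on to the stop in small steps.

```bash
python3 -m jog '[{"linear":[0.15,0.05,0],"twist":0,"grip":0},{"linear":[0.1,0.05,0],"twist":0,"grip":0},{"linear":[0,0,0],"twist":0,"grip":0},{"linear":[0,0,0],"twist":0,"grip":0}]'; python3 -m jog '[{"linear":[0.1,0.05,0],"twist":0,"grip":0},{"linear":[0,0,0],"twist":0,"grip":0}]';  python3 -m jog '[{"linear":[0.1,0.05,0],"twist":0,"grip":0},{"linear":[0,0,0],"twist":0,"grip":0}]'
```

```text
time: 4.45
position: [0.4113, -0.3654, 0.1191]
ee_rot: [3.137, -0.003, -0.011]
wrist_force: [-11.1, -6.4, 2.8]
gripper_width: -0.0003
gripper_force: 5.9
time: 4.65
position: [0.4124, -0.3658, 0.1191]
ee_rot: [3.138, -0.003, -0.01]
wrist_force: [-9.8, -5.8, 3.1]
gripper_width: 0.0002
gripper_force: 5.9
time: 4.85
position: [0.4134, -0.3661, 0.1191]
ee_rot: [3.138, -0.003, -0.01]
wrist_force: [-10.2, -6.4, 3.7]
gripper_width: -0.0004
gripper_force: 5.8
```

No stop yet, so I'll continue.

```bash
for i in 1 2 3; do python3 -m jog '[{"linear":[0.1,0.03,0],"twist":0,"grip":0},{"linear":[0,0,0],"twist":0,"grip":0}]'|egrep "pos|wrist"; done
```

```text
position: [0.4142, -0.3664, 0.119]
wrist_force: [-11.1, -5.8, 4.1]
position: [0.4144, -0.3664, 0.119]
wrist_force: [-12.8, -5.3, 5.5]
position: [0.4145, -0.3665, 0.1189]
wrist_force: [-17.1, -4.8, 7.1]
```

The TCP has stalled and the force is climbing, so this is the stop. I'll hold for 2 s.

```bash
Z='x'; python3 -m jog '[{"linear":[0,0,0],"twist":0,"grip":0},{"linear":[0,0,0],"twist":0,"grip":0},{"linear":[0,0,0],"twist":0,"grip":0},{"linear":[0,0,0],"twist":0,"grip":0},{"linear":[0,0,0],"twist":0,"grip":0},{"linear":[0,0,0],"twist":0,"grip":0},{"linear":[0,0,0],"twist":0,"grip":0},{"linear":[0,0,0],"twist":0,"grip":0},{"linear":[0,0,0],"twist":0,"grip":0},{"linear":[0,0,0],"twist":0,"grip":0},{"linear":[0,0,0],"twist":0,"grip":0},{"linear":[0,0,0],"twist":0,"grip":0},{"linear":[0,0,0],"twist":0,"grip":0},{"linear":[0,0,0],"twist":0,"grip":0},{"linear":[0,0,0],"twist":0,"grip":0},{"linear":[0,0,0],"twist":0,"grip":0},{"linear":[0,0,0],"twist":0,"grip":0},{"linear":[0,0,0],"twist":0,"grip":0},{"linear":[0,0,0],"twist":0,"grip":0},{"linear":[0,0,0],"twist":0,"grip":0}]'; python3 lev.py w3
```

```text
time: 7.45
position: [0.4145, -0.3665, 0.1189]
ee_rot: [3.139, -0.003, -0.016]
wrist_force: [-16.0, -4.1, 6.2]
gripper_width: -0.0
gripper_force: 8.5
[ 0.4145 -0.3665  0.1189] [-16.4  -4.7   7.9] [-0.84  3.21  0.04]
-0.195 -0.041 -0.0301
-0.185 -0.0457 -0.03
-0.175 -0.058 -0.0384
-0.165 -0.0764 -0.0435
-0.155 -0.0608 -0.0471
-0.145 -0.0585 -0.0497
-0.135 -0.0598 -0.0511
-0.125 -0.0608 -0.0523
-0.115 -0.0598 -0.0509
-0.105 -0.0589 -0.0491
-0.095 -0.0562 -0.0447
tool local [-0.0655 -0.1663]
```

The blade's front face is now at local (-55,-167), the expected stop position, so I'll ease it out slowly.

```bash
python3 -m jog '[{"linear":[-0.2,-0.05,0],"twist":0,"grip":0},{"linear":[-0.2,-0.08,0],"twist":0,"grip":0},{"linear":[-0.25,-0.1,0],"twist":0,"grip":0},{"linear":[-0.25,-0.1,0],"twist":0,"grip":0},{"linear":[-0.25,-0.1,0],"twist":0,"grip":0},{"linear":[-0.25,-0.1,0],"twist":0,"grip":0},{"linear":[-0.25,-0.1,0],"twist":0,"grip":0},{"linear":[-0.25,-0.1,0],"twist":0,"grip":0},{"linear":[-0.25,0,0],"twist":0,"grip":0},{"linear":[-0.25,0,0],"twist":0,"grip":0},{"linear":[-0.25,0,0],"twist":0,"grip":0},{"linear":[-0.2,0,0],"twist":0,"grip":0},{"linear":[-0.2,0,0],"twist":0,"grip":0},{"linear":[-0.2,0,0],"twist":0,"grip":0},{"linear":[-0.2,0,0],"twist":0,"grip":0},{"linear":[-0.5,0,0],"twist":0,"grip":0},{"linear":[-1,0,0],"twist":0,"grip":0},{"linear":[0,0,0],"twist":0,"grip":0},{"linear":[0,0,0],"twist":0,"grip":0}]'; python3 lev.py w4
```

```text
time: 9.4
position: [0.3697, -0.3582, 0.1194]
ee_rot: [3.142, -0.0, 0.0]
wrist_force: [-0.3, 0.4, -0.1]
gripper_width: 0.0
gripper_force: 0.0
[ 0.37   -0.3583  0.1194] [0.1 0.2 0. ] [-0.01 -0.01 -0.01]
-0.195 -0.0753 -0.0603
-0.185 -0.0751 -0.0609
-0.175 -0.103 -0.0671
-0.165 -0.103 -0.0694
-0.155 -0.1058 -0.0698
-0.145 -0.0788 -0.0698
-0.135 -0.0776 -0.0681
-0.125 -0.0756 -0.0664
-0.115 -0.0734 -0.0616
-0.105 -0.0684 -0.0572
-0.095 -0.0638 -0.0485
tool local [-0.1107 -0.1644]
```

The lever is out with the force at zero. I'll rise and travel over the paddle.

```bash
python3 -m jog '[{"linear":[0,0,-3],"twist":0,"grip":0},{"linear":[0,0,-3],"twist":0,"grip":0},{"linear":[0,0,-3],"twist":0,"grip":0},{"linear":[0,0,-3],"twist":0,"grip":0},{"linear":[2.1,-2.56,0],"twist":0,"grip":0},{"linear":[2.1,-2.56,0],"twist":0,"grip":0},{"linear":[2.1,-2.56,0],"twist":0,"grip":0},{"linear":[2.1,-2.56,0],"twist":0,"grip":0},{"linear":[2.1,-2.56,0],"twist":0,"grip":0},{"linear":[2.1,-2.56,0],"twist":0,"grip":0},{"linear":[2.1,-2.56,0],"twist":0,"grip":0},{"linear":[2.1,-2.56,0],"twist":0,"grip":0},{"linear":[2.2,-2.56,0],"twist":0,"grip":0},{"linear":[0,0,0],"twist":0,"grip":0},{"linear":[0,0,0],"twist":0,"grip":0}]'
python3 - <<'E'
from bench import r
from h import *
c=r.camera("wrist");cv2.imwrite("pics/w5.png",c["frame"][:,:,::-1])
P=cloud(c);mid=np.array([.50245,-.21087]);d=np.array([.13874,.99033]);R=np.array([[d[1],d[0]],[-d[0],d[1]]])
l=(P[...,:2]-mid)@R;k=(P[...,2]>.135)&(P[...,2]<.17)&(l[...,0]>.03)&(l[...,0]<.08)&(l[...,1]>.05)&(l[...,1]<.13)
q=np.c_[P[k],l[k]];print(len(q),q.min(0).round(3),q.max(0).round(3),np.median(q,0).round(3))
E
```

```text
time: 10.95
position: [0.5602, -0.1271, 0.239]
ee_rot: [3.141, 0.003, -0.001]
wrist_force: [0.0, -0.3, -0.2]
gripper_width: 0.0002
gripper_force: 0.0
717 [ 0.545 -0.138  0.141  0.03   0.081] [ 0.574 -0.116  0.154  0.059  0.103] [ 0.563 -0.126  0.15   0.048  0.092]
```

View pics/w5.png

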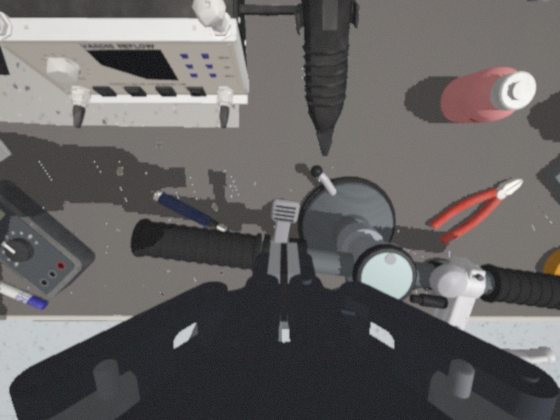

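The wrist view shows the paddle at (285,212), ahead of the fingertips and centred under the tool by depth, with nothing else near. I'll descend and then press in small steps.

```bash
python3 -m jog '[{"linear":[0,0,2],"twist":0,"grip":0},{"linear":[0,0,2],"twist":0,"grip":0},{"linear":[0,0,1.5],"twist":0,"grip":0},{"linear":[0,0,1],"twist":0,"grip":0},{"linear":[0,0,0.5],"twist":0,"grip":0},{"linear":[0,0,0.3],"twist":0,"grip":0},{"linear":[0,0,0.3],"twist":0,"grip":0},{"linear":[0,0,0.3],"twist":0,"grip":0},{"linear":[0,0,0],"twist":0,"grip":0},{"linear":[0,0,0],"twist":0,"grip":0}]'; python3 -m jog '[{"linear":[0,0,0.3],"twist":0,"grip":0},{"linear":[0,0,0.3],"twist":0,"grip":0},{"linear":[0,0,0.3],"twist":0,"grip":0},{"linear":[0,0,0.3],"twist":0,"grip":0},{"linear":[0,0,0],"twist":0,"grip":0},{"linear":[0,0,0],"twist":0,"grip":0}]'
```

```text
time: 12.0
position: [0.5601, -0.1276, 0.1605]
ee_rot: [3.142, 0.001, 0.001]
wrist_force: [1.1, -0.2, 1.2]
gripper_width: 0.0003
gripper_force: 0.0
time: 12.6
position: [0.56, -0.1277, 0.1483]
ee_rot: [3.142, 0.001, 0.0]
wrist_force: [1.2, 0.0, 2.9]
gripper_width: 0.0001
gripper_force: 1.2
```

```bash
python3 -m jog '[{"linear":[0,0,0.3],"twist":0,"grip":0},{"linear":[0,0,0.3],"twist":0,"grip":0},{"linear":[0,0,0.3],"twist":0,"grip":0},{"linear":[0,0,0.2],"twist":0,"grip":0},{"linear":[0,0,0.2],"twist":0,"grip":0},{"linear":[0,0,0],"twist":0,"grip":0},{"linear":[0,0,0],"twist":0,"grip":0}]'; for i in 1 2 3; do python3 -m jog '[{"linear":[0,0,0.15],"twist":0,"grip":0},{"linear":[0,0,0],"twist":0,"grip":0}]'|egrep "pos|wrist"; done
```

```text
time: 13.3
position: [0.5601, -0.1277, 0.1354]
ee_rot: [3.142, 0.001, 0.0]
wrist_force: [3.5, -0.5, 3.8]
gripper_width: 0.0002
gripper_force: 2.0
position: [0.5599, -0.1277, 0.1337]
wrist_force: [1.9, -0.3, 4.3]
position: [0.5597, -0.1276, 0.1321]
wrist_force: [1.8, -0.6, 5.0]
position: [0.5595, -0.1276, 0.1306]
wrist_force: [1.2, -0.6, 5.3]
```

```bash
for i in 1 2 3; do python3 -m jog '[{"linear":[0,0,0.1],"twist":0,"grip":0},{"linear":[0,0,0],"twist":0,"grip":0}]'|egrep "pos|wrist"; done
```

```text
position: [0.5593, -0.1276, 0.1296]
wrist_force: [0.6, -0.1, 4.6]
position: [0.5594, -0.1276, 0.1293]
wrist_force: [-0.2, -0.1, 10.0]
position: [0.5594, -0.1276, 0.129]
wrist_force: [-4.5, 0.3, 14.7]
```

The stop is reached at the predicted height. I'll hold 1.2 s, then ease up.

```bash
python3 -m jog '[{"linear":[0,0,0],"twist":0,"grip":0},{"linear":[0,0,0],"twist":0,"grip":0},{"linear":[0,0,0],"twist":0,"grip":0},{"linear":[0,0,0],"twist":0,"grip":0},{"linear":[0,0,0],"twist":0,"grip":0},{"linear":[0,0,0],"twist":0,"grip":0},{"linear":[0,0,0],"twist":0,"grip":0},{"linear":[0,0,0],"twist":0,"grip":0},{"linear":[0,0,0],"twist":0,"grip":0},{"linear":[0,0,0],"twist":0,"grip":0},{"linear":[0,0,0],"twist":0,"grip":0},{"linear":[0,0,0],"twist":0,"grip":0}]'
python3 - <<'E'
from bench import r
from h import *
c=r.camera("wrist");P=cloud(c);mid=np.array([.50245,-.21087]);d=np.array([.13874,.99033]);R=np.array([[d[1],d[0]],[-d[0],d[1]]])
l=(P[...,:2]-mid)@R;k=(P[...,2]>.09)&(P[...,2]<.17)&(l[...,0]>.045)&(l[...,0]<.07)&(l[...,1]>.08)&(l[...,1]<.101)
q=np.c_[l[k],P[k][:,2]];print(len(q),q[np.argsort(q[:,0])][::max(1,len(q)//15)].round(3).tolist())
E
```

```text
time: 15.7
position: [0.5594, -0.1276, 0.129]
ee_rot: [3.142, 0.001, -0.001]
wrist_force: [-3.8, 0.7, 15.7]
gripper_width: -0.0002
gripper_force: 6.7
2789 [[0.045, 0.09, 0.159], [0.049, 0.095, 0.168], [0.051, 0.094, 0.166], [0.053, 0.082, 0.145], [0.053, 0.09, 0.158], [0.054, 0.099, 0.145], [0.055, 0.095, 0.154], [0.055, 0.098, 0.143], [0.055, 0.095, 0.145], [0.056, 0.097, 0.169], [0.056, 0.088, 0.129], [0.056, 0.096, 0.168], [0.057, 0.081, 0.114], [0.057, 0.088, 0.115], [0.058, 0.085, 0.169], [0.059, 0.085, 0.167]]
```

The paddle's end is at z≈0.1145, as predicted for the stop. Now I'll ease it up.

```bash
python3 -m jog '[{"linear":[0,0,-0.2],"twist":0,"grip":0},{"linear":[0,0,-0.2],"twist":0,"grip":0},{"linear":[0,0,-0.25],"twist":0,"grip":0},{"linear":[0,0,-0.25],"twist":0,"grip":0},{"linear":[0,0,-0.25],"twist":0,"grip":0},{"linear":[0,0,-0.25],"twist":0,"grip":0},{"linear":[0,0,-0.25],"twist":0,"grip":0},{"linear":[0,0,-0.25],"twist":0,"grip":0},{"linear":[0,0,-0.25],"twist":0,"grip":0},{"linear":[0,0,-0.25],"twist":0,"grip":0},{"linear":[0,0,-0.25],"twist":0,"grip":0},{"linear":[0,0,-0.25],"twist":0,"grip":0},{"linear":[0,0,-0.25],"twist":0,"grip":0},{"linear":[0,0,-0.25],"twist":0,"grip":0},{"linear":[0,0,-0.25],"twist":0,"grip":0},{"linear":[0,0,-0.25],"twist":0,"grip":0},{"linear":[0,0,-0.25],"twist":0,"grip":0},{"linear":[0,0,-0.5],"twist":0,"grip":0}]'; python3 -m jog '[{"linear":[0,0,-1.5],"twist":0,"grip":0},{"linear":[0,0,-2],"twist":0,"grip":0},{"linear":[0,0,-2],"twist":0,"grip":0},{"linear":[0,0,0],"twist":0,"grip":0},{"linear":[0,0,0],"twist":0,"grip":0},{"linear":[0,0,0],"twist":0,"grip":0}]'
python3 - <<'E'
from bench import r
from h import *
c=r.camera("wrist");P=cloud(c);mid=np.array([.50245,-.21087]);d=np.array([.13874,.99033]);R=np.array([[d[1],d[0]],[-d[0],d[1]]])
l=(P[...,:2]-mid)@R;k=(P[...,2]>.1)&(P[...,2]<.17)&(l[...,0]>.03)&(l[...,0]<.08)&(l[...,1]>.05)&(l[...,1]<.13)
q=np.c_[P[k],l[k]];print(len(q),q.min(0).round(3),q.max(0).round(3),np.median(q,0).round(3))
a=r.camera("scene");b=np.load("scene0.npz")
cv2.imwrite("pics/end.png",cv2.resize(np.hstack([b["frame"],a["frame"]])[:,:,::-1],(800,300),interpolation=cv2.INTER_AREA))
E
```

```text
time: 17.55
position: [0.5598, -0.1276, 0.1743]
ee_rot: [-3.141, -0.001, 0.001]
wrist_force: [-0.2, -0.2, -1.0]
gripper_width: -0.0
gripper_force: 0.0
time: 18.15
position: [0.5594, -0.1275, 0.2283]
ee_rot: [-3.141, -0.001, 0.002]
wrist_force: [-0.1, -0.2, 0.5]
gripper_width: 0.0
gripper_force: 0.0
785 [ 0.544 -0.138  0.142  0.03   0.081] [ 0.574 -0.116  0.155  0.058  0.103] [ 0.563 -0.126  0.15   0.048  0.092]
```

View pics/end.png

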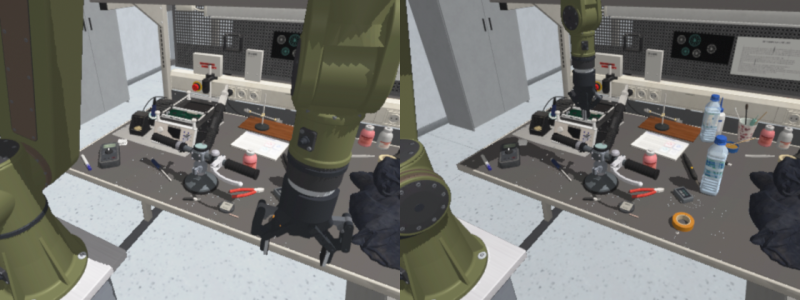

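The before/after pair shows the cutters (645,190), reel (628,207) and other loose things in the same places. The paddle is back up and the arm is clear.

```bash
python3 -c "
from bench import r
print(r.close_job())"
```

```text
the job is handed in; nothing more can be done
None
```

I handed the job in at about 18 s. The brake lever was held at its stop for 2 s and eased out, then the throttle paddle was held at its stop for over 1 s and eased up. Both looked back at rest and nothing loose looked moved in the last pictures, but no verdict came back.

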